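# Cap the marking jig and strike its punch

### The job

Two screw-cap marking jigs stand on the dial plate with their caps swung aside; only one has a white housing in its pot. Swing that jig's cap over its pot as far as the arm goes (first screwing it up if it hangs too low to pass over the neck) and screw it clockwise fully home, and only then strike the sprung steel punch on top of the cap right down with the mallet (not with the gripper) and let it spring back. Finally stand the mallet back on its face on the black mat, leaving the other jig and everything else as it is.

Things in the scene. Friction and masses are not known exactly. Their poses are not given: they have to be found in the camera images.
- pot: the jig to use: round blue pot (80 mm, flange 100 mm) with a threaded aluminium neck (60 mm outside, top 45 mm above the origin), in it a white round housing (49 mm, top 38 mm above the origin). Origin: centre of its underside, on the dial's top. A steel post 16 mm thick stands 70 mm from the pot's axis on its -x side and carries the cap's arm. Fixed; left or right of the other jig
- pot_post (a point): the arm's swing axis (vertical): centre of the post at the height of the arm's top face (72 mm above the pot's underside). The arm is a flat aluminium bar 20 mm wide, 10 mm thick; it runs 70 mm from this axis to the cap's axis and stays at this height
- swing (a joint): arm angle, rad: 0 = cap exactly over the pot (end stop, arm along the pot's +x), growing anticlockwise from above to 1.9. Stays where left; 1.5 N at the cap moves it. Cap axis = pot_post + 70 mm * (cos, sin)(pot yaw + swing). A cap not raised by 6 mm (joint cap above 1.5) hits the neck with its skirt
- cap (a joint): turn of the cap's screw in the arm, rad: 0 = screwed fully home (end stop), up to 2.7 = fully raised. Clockwise from above lowers the cap, 4 mm per rad; stays where left (0.12 N m). It is relative to the arm: a gripper that holds the cap while the arm swings must turn with the arm
- cap_grip (a point): where to take the cap from above: on its axis, 4 mm below the top of its grip, a black round knurled knob 44 mm across and 25 mm tall above the arm (3 mm clear of the arm when home, more when raised); moves with the cap. Under the arm the spindle carries an aluminium disc 74 mm across whose skirt goes over the pot's neck. The punch sticks out of the middle of the knob
- punch_top (a point): centre of the top of the sprung steel punch, a button 20 mm across on a 12 mm stem, in the middle of the grip; its top is 24 mm above the grip's top (28 mm above cap_grip)
- punch (a joint): how far the punch is pressed down, m: 0 = up, 0.010 = right down; needs about 12 N, springs back
- pot2: the other jig, of the same make, its pot empty: leave it alone. Origin and axes as for pot
- cap2_grip (a point): grip point of the other jig's cap, as cap_grip; leave alone
- dial: round aluminium dial plate 320 mm across, top 42 mm above the bench, carrying both jigs 170 mm apart along its y axis. Origin: centre, at bench height. Fixed. With it goes an upright bracket on the bench, centred at (50, -190) mm in its frame, 40 by 12 mm, 150 mm tall, with a black sensor at 125 mm height pointing to +y up to y = -150 mm
- mallet: small mallet standing on a face of its white round head (44 mm across, 70 mm tall, dark steel band), wooden handle sticking out level. Origin: centre of the head's lower face. The handle runs along -x to 150 mm from the origin, its middle line 35 mm above the origin, 18 mm wide (y), 24 mm tall (z). About 0.4 kg, centre of mass 10 mm from the head's axis. Take the handle 60 mm from the origin
- mat: black rubber mat 200 by 200 mm, 3 mm thick, fixed on the bench. Origin: centre of its underside
- screwdriver: screwdriver lying on the mat beside the mallet, 150 mm long along its x axis; leave alone
- bottle: small white bottle standing on the bench, 40 mm across, 100 mm tall, origin under its centre; leave alone
- housing: spare white housing lying on the dial, 49 mm across, 18 mm tall, origin under its centre; leave alone
Mind the look-alikes: they are no part of the job. Leave any orange or pink look-alike of the mallet alone.

How it is judged:
By the outcome, as a careful person would: the job done as asked, in the order asked, and still so for the second after the job is handed in, with the robot touching nothing.
It also fails if it takes over 67 s, if anything falls off the work surface, if the arm or the gripper's body presses on something with over 40 N, if the wrist force passes 120 N, or if a joint passes its speed limit or range.

### The arm

A 7-joint arm with a two-finger parallel gripper is mounted at the origin on the work surface. World frame = base frame: x ahead of the robot, y to its left, z up, the work surface at z = 0. Lengths are in m, angles in rad, forces in N, time in s.
With the tool pointing down it reaches from about 0.425 to 0.8 m from the base axis. Payload 8.3 kg.
Tool frame: the origin (TCP) lies on the centre line of the jaws, within the pads' length; the fingertips stand 19 mm ahead of it and the grasp point (between the pads) is the TCP; z points along the fingers, y is the line along which they close (so a half turn about z gives the same grasp; the last joint's range is limited). The gripper opens to 85 mm and grips with 20 to 120 N. Pads are 22 mm wide; open, the fingers measure 114 mm over their backs; the gripper's body (76 mm by 85 mm) begins 54 mm behind the grasp point. The pads swing forward as they close: fully open they stand 13 mm farther back than shut.
Start: joints at [-1.412, 0.383, 0.016, 1.37, -0.006, 1.388, -0.046], TCP at [0.137, 0.61, 0.25] pointing down, gripper open.
Joint ranges: [-2.95, 2.95], [-0.25, 2.06], [-1.52, 1.56], [0.18, 2.33], [-1.44, 4.58], [0.02, 2.06], [-3.01, 3.01]. Speed limits (rad/s): [2.39, 2.39, 3.01, 3.01, 3.14, 3.14, 3.14].

### API

Orientations are given as a rotation vector (axis times angle).
In Python, from bench import bot gives the robot as it stands. The module is installed in compiled form; this text tells all that it offers. Calls block until the motion is done:
- bot.move_to(position, orientation): joint-space move of the TCP to a pose.
- bot.move_linear(position, attitude=None, max_speed=0.15): straight line of the TCP; attitude=None keeps the orientation; max_speed is the mean speed in m/s.
- bot.goto_joints(angles): joint-space move.
- bot.ungrasp() and bot.clamp(effort=None): open the fingers fully, or close them until they stop; effort is the grip in N (None keeps the last).
- bot.pause(seconds).
- bot.ik(position, orientation): joint angles nearest the present ones, or None.
- bot.capture(name): name is "side" or "top" or "wrist"; returns the picture (400x640x3 uint8, blue, green, red); there is no depth.
- bot.calibration(name): a dict with "mtx" (3x3 intrinsics, pixels), "rvec" (rotation vector, rad) and "tvec" (3), from world to camera coordinates, as OpenCV has them. Camera axes: x right, y down, z forward; pixel columns grow to the right and rows downward; lengths in m; the calibration is good to about 2 mm. A picture is of the moment at which its call begins: read the wrist's pose just before it. calibration takes no time and is no camera call; for the wrist camera it gives the pose at the moment of the call.
A pose or a line that the arm cannot do raises bot.MotionError and nothing moves.
- bot.sign_off(): hands the job in; it is judged then, once.
Readings, each from a call of its own:
- bot.read_time(): time.
- bot.read_joint_pos(): joint angles.
- bot.read_qd(): joint speeds.
- bot.read_joint_torque(): joint torques, N m.
- bot.read_eef_pos(): TCP position.
- bot.read_orientation(): TCP orientation.
- bot.read_wrist_force(): force on the tool from outside, world axes, zero at the start.
- bot.read_wrist_torque(): the same for the moment, N m.
- bot.read_width(): finger opening in m.
- bot.read_grip_force(): force on a finger pad.
Only numpy, scipy, OpenCV 4.12 (cv2) and the standard library are available. Lean on these libraries where they do the work, as an engineer would, in place of code of your own. Each camera call takes 0.05 s, during which the arm holds its last target. There are 200 camera calls.

## Working session

There is one attempt and no reset: what is moved stays moved. The work goes in short steps, each a Python script; the robot and the scene stay as the last script left them, time stands still between calls to the robot, and variables do not carry over. Pictures are saved under pics/ and viewed, at most 12 in all, crops included, and the job is handed in when it is done.

```bash
mkdir -p pics; ls; python3 - <<'E'
from bench import bot
import cv2,numpy as np
a=bot.capture("top");b=bot.capture("side")
cv2.imwrite("pics/top.png",a);cv2.imwrite("pics/side.png",b)
for n in("top","side"):
    c=bot.calibration(n);R=cv2.Rodrigues(np.array(c["rvec"]))[0];print(n,np.round(c["mtx"],1).tolist(),np.round(-R.T@np.array(c["tvec"]).ravel(),3),np.round(R[2],2))
print(bot.read_time(),bot.read_eef_pos(),bot.read_orientation())
E
```

```text
pics
top [[470.3, 0.0, 323.3], [0.0, 470.3, 190.8], [0.0, 0.0, 1.0]] [ 0.354 -0.196  1.275] [ 0.14  0.01 -0.99]
side [[392.7, 0.0, 321.9], [0.0, 392.7, 200.1], [0.0, 0.0, 1.0]] [ 0.452 -1.095  0.969] [ 0.04  0.72 -0.7 ]
0.1 [0.13732878 0.60927905 0.24937901] [-3.47482048e-01 -3.12213868e+00  2.77818836e-03]
```

View pics/top.png

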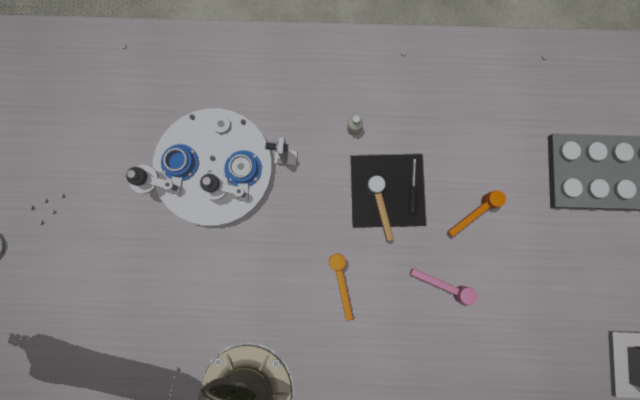

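View pics/side.png

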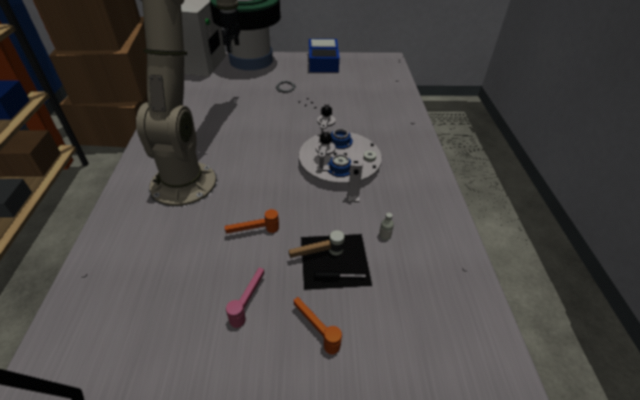

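The top view shows the dial at (213,167) px with pots at (178,160) and (241,167). The caps are swung aside, with knobs at about (137,176) and (210,183).

Look-alikes:
- **Mallets:** the white-headed one on the mat at (377,184) is the real one. Leave the orange ones at (338,262) and (497,199) and the pink one at (468,296).
- **Pots:** (241,167) seems to hold the white housing and (178,160) seems empty. I'll check both in a close crop.
- **Other white items:** spare housing at (222,124), bottle at (355,124).

```bash
python3 - <<'E'
import cv2,numpy as np
a=cv2.imread("pics/top.png")
c1=cv2.resize(a[100:232,115:305],None,fx=4,fy=4,interpolation=cv2.INTER_CUBIC)
cv2.imwrite("pics/c1.png",c1)
c2=cv2.resize(a[140:250,340:440],None,fx=5,fy=5,interpolation=cv2.INTER_CUBIC)
cv2.imwrite("pics/c2.png",c2)
E
```

```text
(no output)
```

View pics/c1.png

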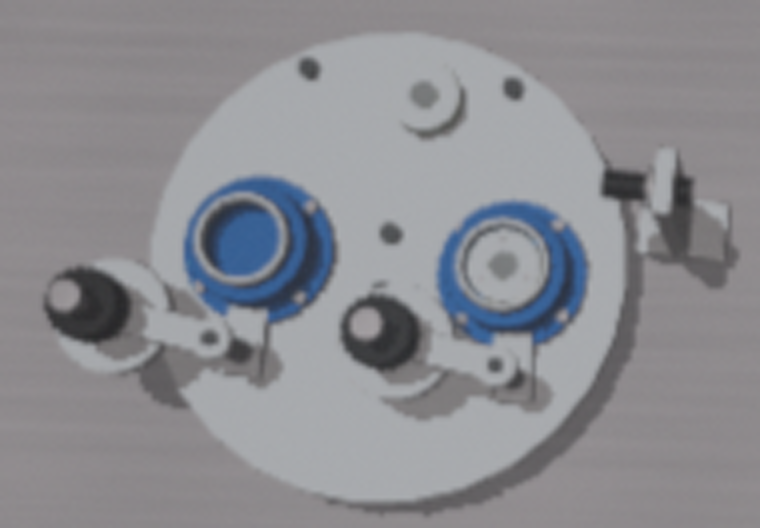

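View pics/c2.png

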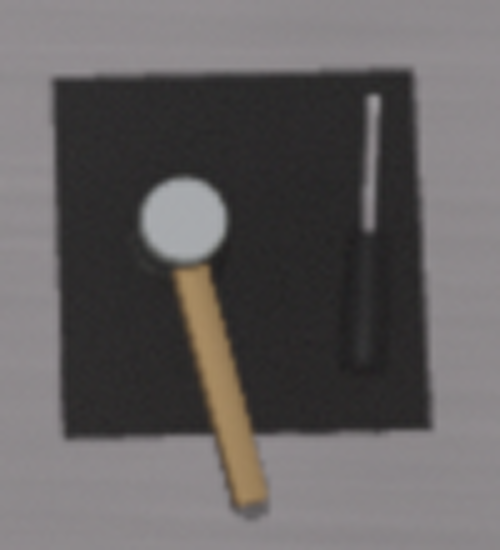

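The crop confirms it: the right pot at (241,166) px holds the white housing, and the left one shows blue inside. Its post end is at about (239,191) and its punch top at about (206,181). The mallet's head top is at (376.5,184), with the handle end at (390,240).

```bash
cat > h.py <<'E'
from bench import bot
import cv2,numpy as np
from scipy.spatial.transform import Rotation as Ro
def ray(c,u,v,z):
    R=cv2.Rodrigues(np.array(c["rvec"],float))[0];t=np.array(c["tvec"],float).ravel()
    p=cv2.undistortPoints(np.array([[[u,v]]],float),np.array(c["mtx"]),None).ravel()
    o=-R.T@t;d=R.T@np.array([p[0],p[1],1]);return o+d*(z-o[2])/d[2]
def down(yaw): # tool z down; tool x at angle yaw in world, tool y = yaw-90
    return (Ro.from_euler('z',yaw)*Ro.from_euler('x',np.pi)).as_rotvec()
def T(s): print(s,round(bot.read_time(),2),np.round(bot.read_eef_pos(),4),np.round(bot.read_wrist_force(),1),round(bot.read_width(),4))
E
python3 - <<'E'
from h import *
c=bot.calibration("top")
f=lambda u,v,z,s=4,o=(115,100):ray(c,(u+.5)/s-.5+o[0],(v+.5)/s-.5+o[1],z)
P=f(505,263,.087);P2=f(241,238,.087);post=f(497,365,.114);post2=f(210,337,.114)
print("pot",P,"pot2",P2,np.linalg.norm(P-P2));print("post",post,np.linalg.norm((post-P)[:2]),np.degrees(np.arctan2(*(P-post)[1::-1])),np.degrees(np.arctan2(*(P2-post2)[1::-1])))
print("dial yaw",np.degrees(np.arctan2(*(P2-P)[1::-1]))-90)
for k in(0,1.5,2.7):
    q=f(366,325,.166+.004*k);d=q-post;print(k,q,np.linalg.norm(d[:2]),np.degrees(np.arctan2(d[1],d[0])))
g=lambda u,v,z:f(u,v,z,5,(340,140))
h=g(184,218,.073);e=g(251,503,.05);print("mallet",h,e,np.linalg.norm((h-e)[:2]),np.degrees(np.arctan2(*(h-e)[1::-1])))
print("mat",[g(*p,.003)[:2].round(3) for p in((53,80),(412,70),(431,428),(64,437))])
print(ray(c,355,124,.1)); print("bracket",g(0,0,0)[:2],f(665,180,.15))
print(Ro.from_rotvec(bot.read_orientation()).as_matrix().round(3)); 
for y in np.degrees([0,np.pi/2,-np.pi/2,np.pi]):
  print(y,bot.ik([P[0],P[1]-0.0,.4],down(np.radians(y))))
cw=bot.calibration("wrist");R=cv2.Rodrigues(np.array(cw["rvec"],float))[0];o=-R.T@np.array(cw["tvec"]).ravel()
M=Ro.from_rotvec(bot.read_orientation()).as_matrix();print("cam in tool",M.T@(o-bot.read_eef_pos()),(M.T@R.T).round(3),cw["mtx"])
E
```

```text
pot [0.57537814 0.02802722 0.087     ] pot2 [0.58693163 0.19907376 0.087     ] 0.1714362942804192
post [0.50560014 0.02452109 0.114     ] 0.06986602306112104 2.876512652644815 -4.906911874186765
dial yaw -3.8642267836699347
0 [0.52065488 0.09425842 0.166     ] 0.0713438102431932 77.81806077865377
1.5 [0.51975096 0.09269025 0.172     ] 0.06962240889346419 78.2728738900757
2.7 [0.51902783 0.09143572 0.1768    ] 0.06824858978329806 78.65322458124952
mallet [ 0.54110045 -0.32222463  0.073     ] [ 0.39630193 -0.36139727  0.05      ] 0.1500036866133754 15.137983511656335
mat [array([ 0.627, -0.256]), array([ 0.638, -0.454]), array([ 0.441, -0.464]), array([ 0.431, -0.266])]
[ 0.68929734 -0.26227628  0.1       ]
bracket [ 0.67208573 -0.22608833] [ 0.61799154 -0.07909376  0.15      ]
[[-0.976  0.22  -0.   ]
 [ 0.22   0.976 -0.002]
 [-0.    -0.002 -1.   ]]
0.0 [-0.76270461  0.33955505  0.9353481   1.23928434 -0.27339786  1.69105097
 -1.46009483]
90.0 [-0.72990764  0.32637024  0.87973133  1.23798906 -0.25137704  1.68738314
  0.09320177]
-90.0 [ 0.68424021  0.51295296 -1.28423684  1.16988187  0.50262052  1.78474477
  2.69734563]
180.0 [-0.70640783  0.31818018  0.8413495   1.23703778 -0.23698159  1.68521056
  1.65252189]
cam in tool [ 0.0773272  0.000548  -0.1238809] [[ 0.    -0.952 -0.306]
 [ 1.     0.    -0.   ]
 [ 0.001 -0.306  0.952]] [[277.25709251   0.         318.2350254 ]
 [  0.         277.25709251 200.31631095]
 [  0.           0.           1.        ]]
```

```bash
python3 - <<'E'
from h import *
import json
y=2.2
bot.move_to([.575,.015,.29],down(y));T("a")
c=bot.calibration("wrist");im=bot.capture("wrist");cv2.imwrite("pics/w1.png",im)
json.dump({k:np.array(v).tolist() for k,v in c.items()},open("w1.json","w"));print(bot.read_joint_pos().round(2) if hasattr(bot.read_joint_pos(),'round') else bot.read_joint_pos())
E
```

```text
a 2.72 [0.575  0.0165 0.2897] [ 0.3 -0.4  0.1] 0.0853
[-0.72  0.33  0.84  1.47 -0.24  1.45  0.75]
```

View pics/w1.png

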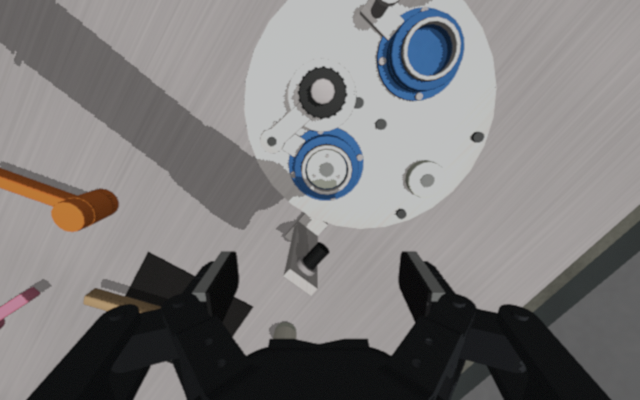

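The wrist view shows the right jig clearly: neck at about (326,169), post end at about (271,141), punch top at about (322,92). I'll zoom in to get sub-pixel points.

```bash
python3 - <<'E'
import cv2
a=cv2.imread("pics/w1.png");cv2.imwrite("pics/w1c.png",cv2.resize(a[60:205,250:380],None,fx=4,fy=4,interpolation=cv2.INTER_CUBIC))
E
```

```text
(no output)
```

View pics/w1c.png

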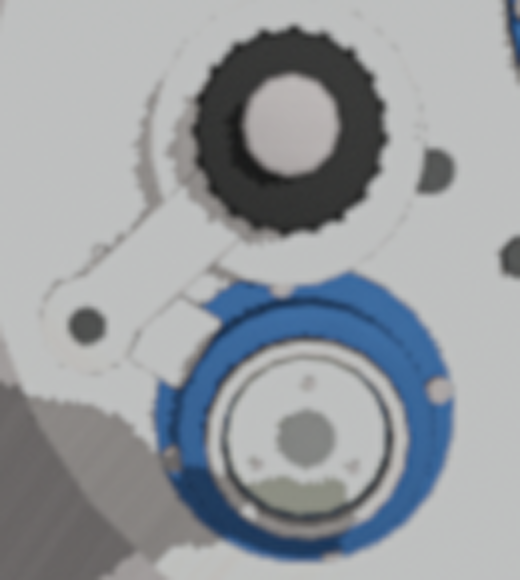

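Crop readings: neck centre at crop (308,438), post pin at (87,325), punch top at (291,125), knob top centre at (290,132).

```bash
python3 - <<'E'
from h import *
import json
c=json.load(open("w1.json"))
f=lambda u,v,z:ray(c,(u+.5)/4-.5+250,(v+.5)/4-.5+60,z)
P=f(308,438,.087);po=f(87,325,.114);d=(P-po)[:2]
print(P,po,np.linalg.norm(d),np.degrees(np.arctan2(d[1],d[0])))
P2=ray(c,430,49,.087);d=(P2-P)[:2];print("pot2",P2,np.linalg.norm(d),np.degrees(np.arctan2(d[1],d[0]))-90)
for k in(0,.5,1,1.5,2,2.7):
    q=f(291,125,.166+.004*k);g=f(290,132,.142+.004*k);d=q-po;e=g-po
    t=bot.calibration("top");tq=ray(t,(366.5)/4-.5+115,(325.5)/4-.5+100,.166+.004*k)
    print(k,q,np.linalg.norm(d[:2]),np.degrees(np.arctan2(d[1],d[0])),"knob r",np.linalg.norm(e[:2]),g[:2],"top",tq[:2])
E
```

```text
[0.57660327 0.03275929 0.087     ] [0.50719425 0.02637351 0.114     ] 0.06970215143084219 5.256545912405853
pot2 [0.58780611 0.19982315 0.087     ] 0.1674390530971546 -3.8363537782796726
0 [0.52292983 0.09496742 0.166     ] 0.0703756575680058 77.0797816220624 knob r 0.07052282893350954 [0.52297108 0.09510895] top [0.52065488 0.09425842]
0.5 [0.52298491 0.09484431 0.168     ] 0.07026802831647502 77.01356069342566 knob r 0.07042362957948346 [0.52302099 0.09499567] top [0.52035357 0.0937357 ]
1 [0.52303999 0.0947212  0.17      ] 0.07016049321771646 76.94713668198817 knob r 0.07032450817798454 [0.5230709 0.0948824] top [0.52005227 0.09321298]
1.5 [0.52309507 0.09459809 0.172     ] 0.07005305270531835 76.8805088314841 knob r 0.0702254650590966 [0.52312082 0.09476912] top [0.51975096 0.09269025]
2 [0.52315016 0.09447498 0.174     ] 0.06994570721515049 76.81367638320383 knob r 0.0701265005545068 [0.52317073 0.09465585] top [0.51944965 0.09216753]
2.7 [0.52322727 0.09430263 0.1768    ] 0.06979558400096317 76.71976578165537 knob r 0.06998808295500972 [0.52324061 0.09449726] top [0.51902783 0.09143572]
```

```bash
cat >> h.py <<'E'
POST=np.array([.5067,.0257]);PY=np.radians(4.5)
def tz(): return bot.read_wrist_torque()[2]
E
python3 - <<'E'
from h import *
y=np.radians(77.1);k=POST+.07*np.array([np.cos(y),np.sin(y)])
bot.move_to([*k,.24],down(y));print(bot.read_joint_pos());T("above")
bot.move_linear([*k,.144],max_speed=.08);T("down")
bot.clamp(30);T("grip");print(bot.read_wrist_torque())
z=bot.read_eef_pos()[2];p=bot.read_eef_pos()
for i in range(2):
    bot.move_linear([k[0],k[1],.144+.0012*(i+1)],down(y+.3*(i+1)),max_speed=.004)
    print(i,np.round(bot.read_wrist_torque(),2),np.round(bot.read_wrist_force(),1),round(bot.read_width(),4),round(bot.read_time(),2))
E
```

```text
[-1.04445326  0.26067935  0.97158191  1.67769316 -0.22145888  1.31998582
 -0.25664049]
above 3.72 [0.5226 0.0939 0.2403] [ 0.1 -0.9  0.5] 0.0852
down 5.07 [0.5227 0.094  0.1445] [-0.1  0.2 -0.1] 0.085
grip 5.53 [0.5225 0.094  0.1444] [-1.9 -0.5  5.2] 0.0428
[ 0.08227346  0.43522872 -0.14093408]
0 [ 0.05 -0.    0.05] [ 0.4 -0.3  5.1] 0.043 5.97
1 [0.03 0.07 0.12] [-0.7  0.2  7.3] 0.0432 6.42
```

```bash
python3 - <<'E'
from h import *
y=np.radians(77.1);k=POST+.07*np.array([np.cos(y),np.sin(y)])
for i in range(2,6):
    bot.move_linear([k[0],k[1],.144+.0012*(i+1)],down(y+.3*(i+1)),max_speed=.004)
    t=bot.read_wrist_torque();f=bot.read_wrist_force()
    print(i,np.round(t,2),np.round(f,1),round(bot.read_width(),4),round(bot.read_time(),2))
    if abs(t[2])>.4 or abs(f[2])>20: break
cv2.imwrite("pics/w2.png",bot.capture("wrist"));cv2.imwrite("pics/s2.png",bot.capture("side"))
E
```

```text
2 [0.09 0.03 0.08] [-0.5  0.3  4.9] 0.0427 6.88
3 [ 0.18 -0.04  0.07] [-0.9  0.7  4.7] 0.043 7.33
4 [ 0.29 -0.01  0.1 ] [0.2 2.  5.5] 0.0428 7.78
5 [ 0.33 -0.02  0.13] [-0.3  1.6  5.2] 0.0427 8.22
```

View pics/w2.png

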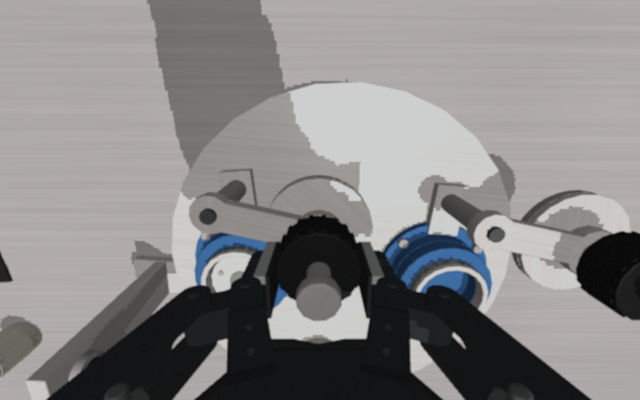

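The wrist view shows the knob between the pads at (318,270), raised clear of the arm. The torque stayed near thread friction and no stop was hit, so the cap is now at least 1.8 rad up. Next is the swing.

```bash
python3 - <<'E'
from h import *
off=1.8;z=.144+.0072
angs=list(np.arange(69.1,4,-8))+[4.5,3.5,2.5]
for a in angs:
    r=np.radians(a)
    bot.move_linear([*(POST+.07*np.array([np.cos(r),np.sin(r)])),z],down(r+off),max_speed=.05)
    f=bot.read_wrist_force();t=bot.read_wrist_torque()
    rad=f[0]*np.cos(r)+f[1]*np.sin(r);tan=-f[0]*np.sin(r)+f[1]*np.cos(r)
    print(round(a,1),"rad %.1f tan %.1f fz %.1f tz %.2f"%(rad,tan,f[2],t[2]))
    if abs(tan)>12 or abs(rad)>25: break
T("end")
E
```

```text
69.1 rad 1.5 tan 0.3 fz 5.8 tz -0.16
61.1 rad 0.9 tan 0.5 fz 7.6 tz -0.13
53.1 rad 0.2 tan -0.0 fz 6.2 tz -0.15
45.1 rad 0.7 tan 0.9 fz 6.8 tz -0.13
37.1 rad -0.6 tan 0.5 fz 7.4 tz -0.13
29.1 rad -0.1 tan 0.1 fz 5.9 tz -0.12
21.1 rad -0.9 tan 0.3 fz 7.3 tz -0.14
13.1 rad -2.3 tan -0.0 fz 7.2 tz -0.12
5.1 rad -2.5 tan 0.7 fz 6.6 tz -0.16
4.5 rad -3.5 tan -0.0 fz 7.4 tz -0.07
3.5 rad -2.7 tan 2.0 fz 8.0 tz -0.07
2.5 rad -2.5 tan 4.1 fz 7.2 tz -0.03
end 12.15 [0.5765 0.0305 0.1514] [-2.7  4.   7.2] 0.0429
```

```bash
python3 - <<'E'
from h import *
off=1.8;z=.144+.0072
def rep(a):
    r=np.radians(a);f=bot.read_wrist_force();t=bot.read_wrist_torque()
    print(round(a,1),"rad %.1f tan %.1f fz %.1f tz %.2f"%(f[0]*np.cos(r)+f[1]*np.sin(r),-f[0]*np.sin(r)+f[1]*np.cos(r),f[2],t[2]),bot.read_eef_pos().round(4));return f,t
for a in (1.5,.5):
    r=np.radians(a)
    bot.move_linear([*(POST+.07*np.array([np.cos(r),np.sin(r)])),z],down(np.radians(2.5)+off),max_speed=.02);rep(a)
# back to light preload, then screw home
r=np.radians(3);p=POST+.07*np.array([np.cos(r),np.sin(r)])
bot.move_linear([*p,z],max_speed=.02);rep(3)
for i in range(1,5):
    bot.move_linear([*p,z-.0012*i],down(np.radians(2.5)+off-.3*i),max_speed=.004);f,t=rep(3)
    if abs(t[2])>.45: break
print(i,bot.read_joint_pos(),bot.read_time())
E
```

```text
1.5 rad -3.1 tan 6.3 fz 7.9 tz -0.05 [0.5765 0.0304 0.1514]
0.5 rad -3.5 tan 9.5 fz 8.4 tz -0.07 [0.5765 0.0302 0.1514]
3 rad -2.7 tan 3.5 fz 7.4 tz 0.06 [0.5765 0.0306 0.1514]
3 rad -2.8 tan 3.6 fz 8.7 tz -0.17 [0.5763 0.0306 0.1502]
3 rad -3.6 tan 3.7 fz 8.7 tz -0.12 [0.5762 0.0306 0.1489]
3 rad -5.2 tan 3.8 fz 9.1 tz -0.12 [0.5761 0.0307 0.1477]
3 rad -5.2 tan 4.1 fz 9.5 tz -0.17 [0.576  0.0308 0.1465]
4 [-0.90739877  0.57691813  1.11507201  1.68330038 -0.5471039   1.23359214
 -0.59377321] 14.75
```

```bash
python3 - <<'E'
from h import *
off=1.8-1.2;z=.144+.0072-.0048
r=np.radians(3);p=POST+.07*np.array([np.cos(r),np.sin(r)])+[.0005,0]
bot.clamp(60)
for i in range(1,13):
    bot.move_linear([*p,z-.0006*i],down(np.radians(2.5)+off-.15*i),max_speed=.003)
    f=bot.read_wrist_force();t=bot.read_wrist_torque();print(i,f.round(1),t.round(2),bot.read_eef_pos().round(4),round(bot.read_time(),2))
    if abs(t[2])>.7 or abs(f[2])>30: break
print(Ro.from_rotvec(bot.read_orientation()).as_matrix()[:2,0],bot.read_joint_pos()[6])
E
```

```text
1 [-7.9  4.9 12.2] [ 1.17  1.75 -0.13] [0.5762 0.0308 0.146 ] 15.38
2 [-7.5  5.  12.5] [ 1.21  1.75 -0.15] [0.5761 0.0309 0.1454] 15.72
3 [-8.1  5.6 13.1] [ 1.19  1.76 -0.21] [0.5762 0.0309 0.1448] 16.07
4 [-8.2  5.3 12.7] [ 1.22  1.77 -0.18] [0.5762 0.0309 0.1442] 16.43
5 [-8.4  6.  12.8] [ 1.26  1.79 -0.17] [0.5761 0.031  0.1436] 16.77
6 [-7.9  6.6 12.8] [ 1.27  1.79 -0.16] [0.5762 0.031  0.143 ] 17.12
7 [-8.2  5.2 12.4] [ 1.35  1.76 -0.17] [0.5762 0.031  0.1424] 17.48
8 [-8.5  6.3 12.4] [ 1.32  1.8  -0.19] [0.5762 0.0311 0.1418] 17.82
9 [-7.9  6.5 12.8] [ 1.39  1.77 -0.16] [0.5762 0.0311 0.1412] 18.18
10 [-6.1  3.8 11.4] [0.61 1.29 1.19] [0.5769 0.0304 0.141 ] 18.52
[ 0.65622621 -0.75456377] -1.881740555950088
```

The torque jumped to +1.19 N m after about 2.6 rad clockwise, so the cap is on its home stop. I'll release it and fetch the mallet.

```bash
python3 - <<'E'
from h import *
bot.ungrasp();T("open")
p=bot.read_eef_pos();bot.move_linear([p[0],p[1],.28],max_speed=.12);T("up")
y=np.radians(15.1);h=np.array([.5417,-.321]);u=np.array([np.cos(y),np.sin(y)])
g=h-.06*u
bot.move_to([*g,.16],down(y));T("over")
c=bot.calibration("wrist");cv2.imwrite("pics/w3.png",bot.capture("wrist"))
R=cv2.Rodrigues(np.array(c["rvec"],float))[0]
for q in ([*h,.073],[*(h-.15*u),.038]):
    print(cv2.projectPoints(np.array([q]),np.array(c["rvec"],float),np.array(c["tvec"],float),np.array(c["mtx"]),None)[0].ravel())
print(bot.read_joint_pos())
E
```

```text
open 19.02 [0.577  0.0293 0.1402] [-0.7  0.2 -0.3] 0.0858
up 20.34 [0.5767 0.0295 0.2792] [-0.9  0.2 -0.7] 0.0853
over 21.81 [ 0.4845 -0.3357  0.1599] [0.3 0.5 0. ] 0.0854
[319.18258253 139.62648941]
[318.80008794 284.79717905]
[-0.18711487  0.54538588  1.03070919  1.6323391  -0.48875359  1.24656289
 -0.3659402 ]
```

View pics/w3.png

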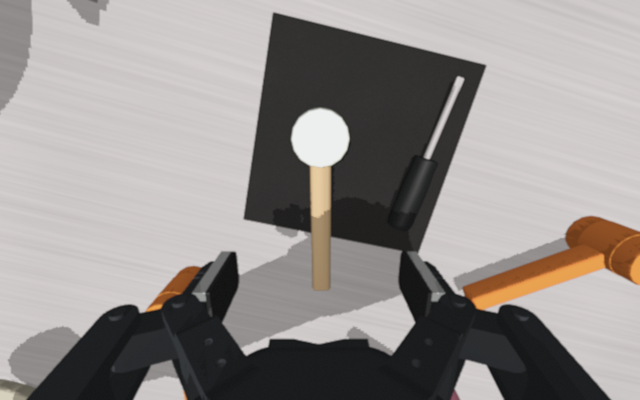

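The white-headed mallet sits at (320,137) with its handle centred between the jaws, ending at (321,288). That is within 3 px of prediction, so I'll grasp it.

```bash
python3 - <<'E'
from h import *
y=np.radians(15.1);g=np.array([.5417,-.321])-.06*np.array([np.cos(y),np.sin(y)])
bot.move_linear([*g,.039],max_speed=.1);T("down")
bot.clamp(120);T("grip");print(bot.read_eef_pos())
bot.move_linear([*g,.255],max_speed=.12);T("up");print(bot.read_wrist_torque())
c=bot.calibration("wrist");im=bot.capture("wrist");cv2.imwrite("pics/w4.png",im)
E
```

```text
down 23.22 [ 0.4841 -0.337   0.0397] [-0.6 -0.4 -0. ] 0.0857
grip 23.85 [ 0.4839 -0.3368  0.0393] [0.2 0.9 4.3] 0.0161
[ 0.48388007 -0.3368368   0.03931428]
up 25.8 [ 0.4836 -0.3364  0.2544] [-1.2 -0.2 -3.8] 0.0165
[-0.03317516  0.18437495 -0.05329542]
```

View pics/w4.png

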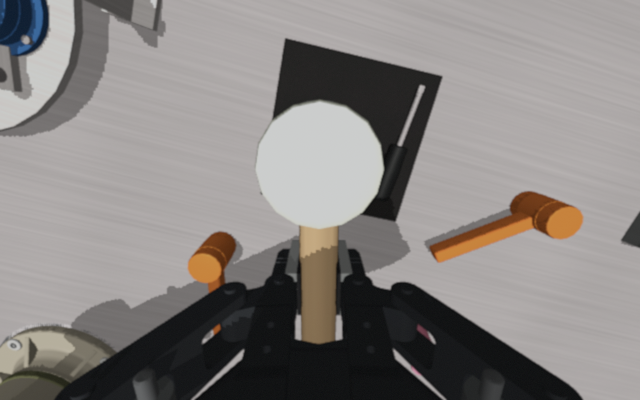

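The head is level and centred at (320,164), as predicted for a 61 mm offset. Now to strike the punch.

```bash
python3 - <<'E'
from h import *
y=np.radians(15.1);p=np.array([.5765,.0305])-.0612*np.array([np.cos(y),np.sin(y)])
bot.move_linear([*p,.255],max_speed=.2);T("over")
bot.move_linear([*p,.207],max_speed=.08);T("near")
z=.204
while z>.184:
    bot.move_linear([*p,z],max_speed=.03);f=bot.read_wrist_force();t=bot.read_wrist_torque()
    print(round(z,4),f.round(1),t.round(2),bot.read_eef_pos().round(4))
    if f[2]>40 or np.linalg.norm(f)>60: break
    z-=.002
T("bottom");cv2.imwrite("pics/s5.png",bot.capture("side"))
E
```

```text
over 27.77 [0.5173 0.0133 0.2551] [ 0.2  0.1 -3.6] 0.0163
near 28.52 [0.5176 0.0144 0.2072] [ 0.6 -1.2 -2.6] 0.0159
0.204 [-0.6 -0.4 -4.2] [-0.05  0.22  0.01] [0.5175 0.0146 0.2041]
0.202 [-0.3 -0.3 -1.5] [-0.02  0.03 -0.01] [0.5177 0.0145 0.2023]
0.2 [-0.8  0.   1.8] [ 0.02  0.05 -0.02] [0.5177 0.0145 0.2003]
0.198 [-0.9  0.2  3.1] [ 0.04 -0.08 -0.02] [0.5176 0.0145 0.1982]
0.196 [-1.3 -0.3  5.3] [ 0.05 -0.05 -0.02] [0.5176 0.0145 0.1961]
0.194 [-1.  -0.7  6.9] [ 0.04 -0.01  0.03] [0.5177 0.0145 0.1943]
0.192 [-2.1  1.   6.7] [0.06 0.08 0.  ] [0.5177 0.0145 0.1924]
0.19 [-5.1 -0.2 13.9] [0.13 0.46 0.04] [0.518  0.0144 0.1911]
0.188 [-9.8 -0.7 24.5] [0.34 1.05 0.13] [0.5184 0.0142 0.1902]
0.186 [-12.7  -0.5  30.1] [0.27 1.59 0.19] [0.5181 0.014  0.1884]
bottom 31.02 [0.5181 0.014  0.1884] [-12.7  -0.5  30.1] 0.0157
```

The force followed the spring to about 11 N, then rose sharply from z=0.192, which is 10–11 mm after contact. The punch is right down. I'll lift and check the mallet for slip.

```bash
python3 - <<'E'
from h import *
p=bot.read_eef_pos()
bot.move_linear([p[0],p[1],.255],max_speed=.12);T("up")
y=np.radians(15.1);g=np.array([.5417,-.321])-.06*np.array([np.cos(y),np.sin(y)])
bot.move_linear([*g,.20],max_speed=.2);T("over mat");print(bot.read_wrist_torque())
im=bot.capture("wrist");cv2.imwrite("pics/w5.png",im)
def head(i):
    m=(cv2.cvtColor(i,cv2.COLOR_BGR2HSV)[...,1]<25)&(i.min(2)>185)
    n,l,s,c=cv2.connectedComponentsWithStats(m.astype(np.uint8));k=l[164,320];return s[k],c[k]
print(head(cv2.imread("pics/w4.png")),head(im))
a=bot.capture("top")
cv2.imwrite("pics/m.png",np.hstack([im[60:300,200:440],cv2.resize(a[100:232,175:305],None,fx=3,fy=3)[:240]]))
E
```

```text
up 31.79 [0.5174 0.0143 0.2538] [ 0.2 -0.5 -3.2] 0.0165
over mat 33.73 [ 0.4842 -0.3358  0.2   ] [ 0.4 -0.  -4.2] 0.0164
[-0.05581025  0.1694103   0.05012456]
(array([  256,   102,   127,   126, 12254], dtype=int32), array([318.68581688, 164.86192264])) (array([  253,   105,   130,   127, 12585], dtype=int32), array([317.45959476, 167.92626142]))
```

View pics/m.png

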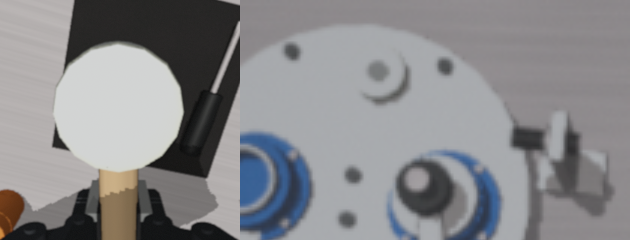

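The head is only about 1° off level. The top view shows the cap over the right pot and the punch up. Placing the mallet back.

```bash
python3 - <<'E'
from h import *
y=np.radians(15.1);g=np.array([.5417,-.321])-.06*np.array([np.cos(y),np.sin(y)])
bot.move_linear([*g,.045],max_speed=.1);T("low")
z=.042
while z>.034:
    bot.move_linear([*g,z],max_speed=.02)
    if bot.read_wrist_force()[2]>0: break
    z-=.001
T("contact")
bot.ungrasp();bot.pause(.3);T("open")
bot.move_linear([*g,.2],max_speed=.1);T("up")
bot.pause(.3)
a=bot.capture("top");s=bot.capture("side");w=bot.capture("wrist")
cv2.imwrite("pics/fin.png",np.vstack([np.hstack([cv2.resize(a[100:250,115:435],(400,188)),cv2.resize(s[110:270,220:420],(235,188))]),np.hstack([cv2.resize(w,(400,250)),np.zeros((250,235,3),np.uint8)])]))
E
```

```text
low 35.52 [ 0.4841 -0.3369  0.0456] [-0.2  0.1 -4.6] 0.0162
contact 37.08 [ 0.4837 -0.337   0.038 ] [-5.1  3.2  9.6] 0.0167
open 38.05 [ 0.4837 -0.3367  0.037 ] [-0.7  0.7 -0.1] 0.0853
up 39.83 [ 0.4836 -0.3364  0.1994] [-0.5 -0.3  0.3] 0.085
```

View pics/fin.png

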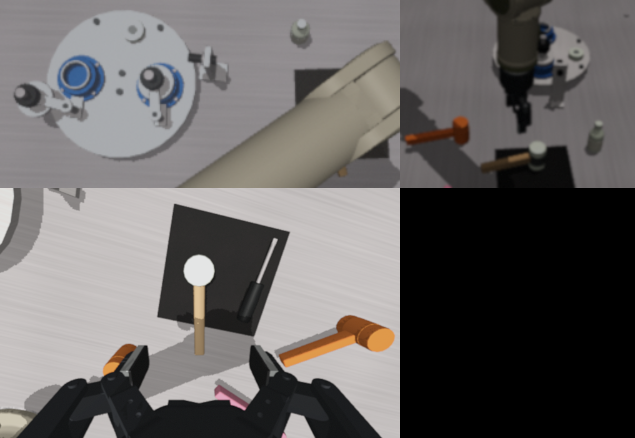

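The final views show the mallet upright on the mat, the cap over the right pot, and the other jig, screwdriver and bottle where they were. Handing in.

```bash
python3 -c "
from bench import bot
print(bot.sign_off())"
```

```text
the job is handed in; nothing more can be done
None
```

I handed the job in at about 40 s: the cap is screwed home on the pot with the housing, the punch was struck right down with the mallet and has sprung back, and the mallet stands on its face on the mat.

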